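# Close the tempering machine's filling port with its keyed stopper

### The job

Close the filling port on the sloping deck of the tempering machine with its blue D-shaped stopper: pick it up by its handle, turn it so that its flat side (yellow mark) matches the flat side of the port, and push it fully home so that its flange lies flush on the white collar. Then let go, and leave the other things on the table where they are.

Things in the scene. Friction and masses are not known exactly. Their poses are not given: they have to be found in the camera images.
- stopper: Blue plastic D-shaped stopper, 0.15-0.29 kg, upright on the table, flat side towards left, away or right. Origin: foot of stem, on the axis of the round half; z up, x to the flat (yellow mark), y along the flat. Stem z 0-30 mm: round half radius 25 on -x side, square on +x, 50 wide, flat at x=+25. Flange z 30-38: radius 40, 80 wide, flat at x=+40. Bar handle on top, see point.
- stopper_handle (a point): Middle of the stopper's upright bar handle, 62 mm above the foot (stopper x=-2). Bar 60 mm long along stopper x (x -32 to +28), 16 mm thick along y, z 38 to 86 (top end). Grip across the 16 mm; the flange below is at z 38.
- port: Port opening, fixed on the sloping deck. Origin: on the deck (floor of the opening), on the axis of its round half, 120 mm above the table; z out of the port, square to the deck, 30 degrees from vertical leaning to the robot's side; x up the slope to the flat side (yellow mark), y along the flat. With the stopper home its frame coincides with this one: flange on collar, foot on deck.
- port_mouth (a point): Centre of the white D-shaped collar's top, 30 mm above the deck along port z. Collar: z 0-30 mm, walls 10 thick, outside 74 wide, x -37 to +37. Opening: round half radius 27 on -x side, 54 wide, flat at x=+27, so 2 mm clearance round the stem; its top 8 mm flares outward by 6 mm as a funnel.
- machine: Tempering machine, fixed. Origin: on the table straight below the port's origin; x away from the robot, z up. Grey base y -120 to +120 mm, x -100 to +300, 60 high; dark deck sloping 30 degrees from x -95, z 65 up to x +95, z 175; behind it (x 100 to 300) a white tank 190 high with steel lid and black knob up to 224.
- brick: bystander: chocolate toy brick, 64 x 34 x 26 mm, near the stopper
- egg_a: bystander: half chocolate egg, dome up, 68 mm across, 34 mm high
- egg_b: bystander: half chocolate egg, dome up, 68 mm across, 34 mm high
- disc: bystander: dark chocolate disc, 150 mm across, 9 mm thick
- bowl: bystander: steel bowl, 160 mm across the rim, 70 mm high
- tub: bystander: clear open plastic tub, 120 x 120 x 80 mm
- spoon: bystander: steel spoon, 180 mm long
- spatula: bystander: spatula with white handle, 240 mm long
Mind the look-alikes: they are no part of the job. What is meant by the stopper is not black, pink or red, and is the larger of those in its own colour.

How it is judged:
By the outcome, as a careful person would: the job done as asked, in the order asked, and still so for the second after the job is handed in, with the robot touching nothing.
It also fails if it takes over 50 s, if anything falls off the work surface, if the arm or the gripper's body presses on something with over 40 N, if the wrist force passes 120 N, or if a joint passes its speed limit or range.

### The arm

A 6-joint arm with a two-finger parallel gripper is mounted at the origin on the work surface. World frame = base frame: x ahead of the robot, y to its left, z up, the work surface at z = 0. Lengths are in m, angles in rad, forces in N, time in s.
With the tool pointing down it reaches from about 0.4 to 0.825 m from the base axis. Payload 7 kg.
Tool frame: the origin (TCP) lies midway between the tips of the shut fingers; the grasp point (between the pads) lies 19 mm behind it; z points along the fingers, y is the line along which they close (so a half turn about z gives the same grasp; the last joint's range is limited). The gripper opens to 88 mm and grips with 3 to 60 N. Pads are 19 mm wide; open, the fingers measure 130 mm over their backs; the gripper's body (78 mm by 193 mm) begins 47 mm behind the grasp point.
Start: joints at [-0.996, 0.359, 0.012, 0, -1.224, -0.288], TCP at [0.191, -0.647, 0.227] pointing down, gripper open.
Joint ranges: [-3.07, 3.07], [-1.43, 2.12], [-1.02, 1.25], [-3.03, 1.67], [-3.05, -0], [-3.03, 3.03]. Speed limits (rad/s): [2.39, 2.39, 3.01, 3.14, 3.14, 3.14].

### API

Orientations are given as [roll, pitch, yaw] about the fixed x, y, z axes, in that order (R = Rz(yaw) Ry(pitch) Rx(roll)).
In Python, from station import get_state, grab_frame, calibration, job_done, boxes_of, regions_of, spot_point gives the robot as it stands. The module is installed in compiled form; this text tells all that it offers.
- The arm moves only by the tool arm_command, never from a script. Its argument "commands" is a list of rows, each an object of numbers: "tx", "ty", "tz": the shift along the tool's x, y, z each as a share of 25 cm, from -1 to 1; "twist": the turn about the tool's z as a share of 180 degrees, from -1 to 1. A call has exactly 8 rows; each row is the pose to reach, as a shift and turn from the pose commanded when the call began, along the tool's axes at that moment, turning the shorter way round; what a row does not reach only later rows make up. A row lasts 1/12 s, in which the tool goes at most 41.7 mm and 7.16 degrees, less where a joint would pass 70% of its speed; a pose out of reach is approached as far as the arm can. A call with a number of a shift or a turn outside -1 to 1 is refused whole. A call with a gripper value outside its range is refused whole. "claw" is the opening, from 0 (shut) to 1 (fully open), set as the call begins (left out, the last holds). The fingers move at their own pace and stop on an object; "grip_force" is the grip in N (left out, the last holds). Time passes only in rows, so rows that repeat a pose let the fingers close, or fill a call up. It gives the time, the measured TCP pose, the force, the opening and the grip force at its end, in the units of the state.
- get_state(): the state, without advancing time (a new reading comes with each control period).
- grab_frame(name): name is "side" or "top"; returns the picture (420x560x3 uint8, red, green, blue); there is no depth.
- calibration(name): a dict with "camera_matrix" (3x3 intrinsics, pixels), "extrinsics" (4x4, takes a point from camera to world coordinates). Camera axes: x right, y down, z forward; pixel columns grow to the right and rows downward; lengths in m; the calibration is good to about 2 mm. A picture is of the moment at which its call begins. calibration takes no time and is no camera call.
- job_done(): hands the job in; it is judged then, once.
Trained networks look in the newest picture that a camera, given by its name, has taken for a name from the list of things; names that differ only in an ending like _2 or _b are one class to them, and where a whole thing is asked for, a point or a joint stands for the part that bears it (a point fixed in the world has none). Each returns a list of dicts, best first, with "score" (0 to 1); they miss things now and then, are a little off and sometimes report something else, mostly with a low value. They report only what shows in the picture. A call takes as long as a camera call. They do not tell look-alikes from the thing itself.
- boxes_of(query, camera): "rect" ([left, top, right, bottom] in pixels, round what is visible of it).
- regions_of(query, camera): "region" (420x560 bool, what is visible of it) and "rect" ([left, top, right, bottom] in pixels, round what is visible of it).
- spot_point(query, camera): "uv" ([column, row] in pixels: a listed point, or the origin of a listed thing).
The state is a dict: "t": time; "q": joint angles; "qd": joint speeds; "joint_efforts": joint torques, N m; "eef_pos": TCP position; "ee_rot": TCP orientation; "force": force on the tool from outside, world axes, zero at the start; "moment": the same for the moment, N m; "width": finger opening in m; "gripper_force": force on a finger pad.
Only numpy, scipy, OpenCV 4.12 (cv2) and the standard library are available. Lean on these libraries where they do the work, as an engineer would, in place of code of your own. Each camera call takes 0.05 s, during which the arm holds its last target. There are 200 camera calls.

## Working session

There is one attempt and no reset: what is moved stays moved. The work goes in short steps, Python scripts to look and compute and a tool call to move; the robot and the scene stay as the last step left them, time stands still between calls to the robot, and variables do not carry over. Pictures are saved under pics/ and viewed, at most 12 in all, crops included, and the job is handed in when it is done.

Besides the shell and the picture viewer there is one more tool, called after "Call:" in YAML: its name, and indented under it one key for each argument. arm_command: Moves the arm, as the interface text tells. Shift numbers are shares of 25 cm and turn numbers shares of 180 degrees, none past 1 either way. Its arguments: {"type":"object","properties":{"commands":{"type":"array"},"claw":{"type":"number"},"grip_force":{"type":"number"}},"required":["commands"]}

```bash
mkdir -p pics; cat > h.py <<'E'
import numpy as np, cv2
from station import *
from scipy.spatial.transform import Rotation as R
def ray(cam,uv):
    c=calibration(cam);K=np.array(c["camera_matrix"]);T=np.array(c["extrinsics"])
    d=T[:3,:3]@np.linalg.solve(K,[uv[0],uv[1],1.]);return T[:3,3],d/np.linalg.norm(d)
def onz(cam,uv,z):
    o,d=ray(cam,uv);return o+d*(z-o[2])/d[2]
def tri(a,b):
    (o1,d1),(o2,d2)=ray("top",a),ray("side",b)
    s=np.linalg.lstsq(np.c_[d1,-d2],o2-o1,rcond=None)[0]
    p,q=o1+s[0]*d1,o2+s[1]*d2
    return (p+q)/2,np.linalg.norm(p-q)
def proj(cam,p):
    c=calibration(cam);K=np.array(c["camera_matrix"]);T=np.array(c["extrinsics"])
    q=K@(T[:3,:3].T@(np.asarray(p)-T[:3,3]));return q[:2]/q[2]
E
python3 - <<'E'
from h import *
np.set_printoptions(precision=4,suppress=True)
for c in("top","side"):
    im=grab_frame(c);cv2.imwrite(f"pics/{c}0.png",im[:,:,::-1])
    print(c,calibration(c)["extrinsics"])
    for q in("stopper","stopper_handle","port","port_mouth","machine"):
        print(q,[(np.round(r["uv"],1).tolist(),round(r["score"],2)) for r in spot_point(q,c)][:4])
    print([(np.round(r["rect"]).tolist(),round(r["score"],2)) for r in boxes_of("stopper",c)][:4])
s=get_state();print(s["t"],s["eef_pos"],s["ee_rot"])
E
```

```text
top [[ 0.0248 -0.9946  0.1011  0.4293]
 [-0.9995 -0.0268 -0.0184 -0.1113]
 [ 0.0211 -0.1006 -0.9947  1.4656]
 [ 0.      0.      0.      1.    ]]
stopper [([297.7, 298.9], 0.89), ([302.5, 224.0], 0.84), ([349.9, 263.3], 0.78), ([139.7, 185.0], 0.71)]
stopper_handle [([242.0, 231.9], 0.76), ([349.5, 261.2], 0.71), ([307.0, 222.7], 0.68), ([273.9, 258.5], 0.64)]
port [([143.3, 184.5], 0.95)]
port_mouth [([134.2, 187.0], 0.8)]
machine [([154.9, 191.7], 0.63)]
[([334.0, 252.0, 364.0, 282.0], 0.77), ([285.0, 287.0, 317.0, 315.0], 0.76), ([233.0, 223.0, 252.0, 237.0], 0.67), ([258.0, 254.0, 282.0, 270.0], 0.65)]
side [[-0.9051 -0.2405  0.3506  0.1801]
 [-0.4251  0.5306 -0.7333  0.6921]
 [-0.0097 -0.8128 -0.5825  0.7563]
 [ 0.      0.      0.      1.    ]]
stopper [([300.2, 224.2], 0.91), ([351.6, 207.3], 0.81), ([278.4, 265.4], 0.77), ([375.3, 247.4], 0.75)]
stopper_handle [([280.1, 249.8], 0.79), ([381.7, 227.6], 0.79), ([299.5, 205.2], 0.65), ([325.0, 237.4], 0.61)]
port [([180.5, 289.7], 0.67)]
port_mouth [([180.2, 279.9], 0.63)]
machine [([184.0, 329.8], 0.85), ([235.0, 201.3], 0.18)]
[([359.0, 218.0, 396.0, 254.0], 0.94), ([338.0, 180.0, 370.0, 213.0], 0.93), ([272.0, 240.0, 295.0, 271.0], 0.92), ([317.0, 235.0, 344.0, 258.0], 0.76)]
0.7 [ 0.1909 -0.6474  0.2266] [-3.1416  0.0001 -2.8548]
```

View pics/top0.png

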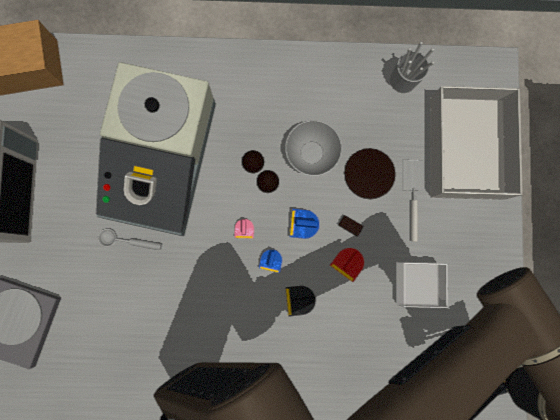

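View pics/side0.png

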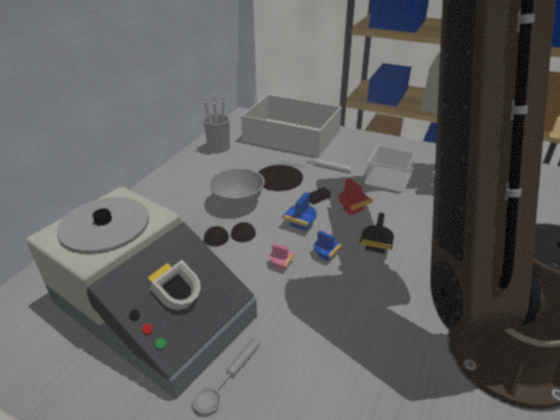

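The wanted stopper is the larger blue one: top view at about (303,223), side view at about (300,212). Its yellow flat faces left (+y). The port's yellow mark in the top view is at about (143,171), and the machine is yawed by about -10°. Next I'll fit the known shapes to the silhouettes in both views.

```bash
cat > fit.py <<'E'
from h import *
from scipy.optimize import minimize
S=4
def dshape(r,f,z0,z1):
    a=np.linspace(np.pi/2,3*np.pi/2,25)
    p=[(r*np.cos(t),r*np.sin(t)) for t in a]+[(f,-r),(f,r)]
    return np.array([(x,y,z) for z in(z0,z1) for x,y in p])/1000
def box(x0,x1,y0,y1,z0,z1): return np.array([(x,y,z) for x in(x0,x1) for y in(y0,y1) for z in(z0,z1)])/1000
STOP=[dshape(25,25,0,30),dshape(40,40,30,38),box(-32,28,-8,8,38,86)]
COLLAR=[dshape(37,37,0,30)]
MACH=[box(-100,300,-120,120,0,60),np.array([(x,y,z) for y in(-120,120) for x,z in((-95,65),(95,175),(-95,0),(95,0))])/1000,
      np.array([(x,y,z) for x in (100,300) for y in (-120,120) for z in (60,190)])/1000]
def render(cam,parts,Rm,t):
    m=np.zeros((420*S,560*S),np.uint8)
    for P in parts:
        uv=np.array([proj(cam,Rm@p+t) for p in P])
        h=cv2.convexHull(((uv+.5)*S*16).astype(np.int32).reshape(-1,1,2))
        cv2.fillConvexPoly(m,h,1,shift=4)
    return m>0
def fit(parts,masks,x0,tilt=0,n=4):
    big={c:cv2.resize(m.astype(np.uint8),None,fx=S,fy=S,interpolation=0)>0 for c,m in masks.items()}
    def ious(x):
        Rm=(R.from_euler('z',x[3])*R.from_euler('y',-tilt)).as_matrix()
        o=[]
        for c in big:
            r=render(c,parts,Rm,x[:3]);o.append((r&big[c]).sum()/(r|big[c]).sum())
        return o
    d=np.array([.008,.008,.008,.12]); x0=np.array(x0,float)
    sx=np.vstack([x0]+[x0+d*e for e in np.eye(4)])
    r=minimize(lambda x:-sum(ious(x)),x0,method='Nelder-Mead',options=dict(initial_simplex=sx,xatol=2e-4,fatol=1e-4,maxiter=160))
    return r.x,ious(r.x)
E
cat > run.py <<'E'
from fit import *
np.set_printoptions(precision=4,suppress=True)
print("handle",tri((307,222.7),(299.5,205.2)),"stop",tri((302.5,224),(300.2,224.2)))
P=tri((143.3,184.5),(180.5,289.7));print("port",P,"mouth",tri((134.2,187),(180.2,279.9)))
im={c:cv2.imread(f"pics/{c}0.png") for c in("top","side")}
def comp(m,near):
    n,l,st,ce=cv2.connectedComponentsWithStats(m.astype(np.uint8));k=1+np.argmin(np.linalg.norm(ce[1:]-near,axis=1));return l==k
near={"top":(303,223),"side":(300,212)};ms={}
for c in im:
    h=cv2.cvtColor(im[c],cv2.COLOR_BGR2HSV);H,Sa,V=h[...,0],h[...,1],h[...,2]
    m=(((H>100)&(H<130)&(Sa>140))|((H>15)&(H<35)&(Sa>130)))&(V>30)
    m=cv2.morphologyEx(m.astype(np.uint8),cv2.MORPH_CLOSE,np.ones((3,3)))
    big=np.zeros_like(m);u,v=near[c];big[v-25:v+25,u-22:u+22]=m[v-25:v+25,u-22:u+22]
    ms[c]=comp(big,near[c]);print(c,ms[c].sum(),cv2.boundingRect(ms[c].astype(np.uint8)))
s0=tri((302.5,224),(300.2,224.2))[0]
print("STOPPER",fit(STOP,ms,[*s0[:2],0,np.pi/2]))
mm={}
for c in im:
    grab_frame(c);r=regions_of("machine",c)[0];mm[c]=np.array(r["region"]);print(c,r["rect"],r["score"])
M=fit(MACH,mm,[*P[0][:2],0,-.17]);print("MACH",M)
mc={}
for c,(u,v) in {"top":(139,187),"side":(177,286)}.items():
    h=cv2.cvtColor(im[c],cv2.COLOR_BGR2HSV);m=np.zeros((420,560),np.uint8)
    w=((h[...,1]<60)&(h[...,2]>110)).astype(np.uint8);m[v-25:v+25,u-32:u+32]=w[v-25:v+25,u-32:u+32]
    if c=="top": m[:v-13]=0
    k=comp(m,(u,v)).astype(np.uint8);p=cv2.findNonZero(k);q=np.zeros_like(k);cv2.fillConvexPoly(q,cv2.convexHull(p),1);mc[c]=q>0;print(c,cv2.boundingRect(k))
C=fit(COLLAR,mc,[*M[0][:2],.12,M[0][3]],tilt=np.pi/6);print("COLLAR",C)
out=[]
for c in im:
    o=im[c].copy()
    for m,col in((ms[c],(0,255,0)),(mc[c],(255,0,255)),(mm[c],(0,255,255))):
        cs,_=cv2.findContours(m.astype(np.uint8),0,1);cv2.drawContours(o,cs,-1,col,1)
    y0,x0=(60,80) if c=="top" else (180,20)
    out.append(cv2.resize(o[y0:y0+200,x0:x0+260] if c=="top" else o[y0:y0+200,x0:x0+320],(400,300),interpolation=0))
cv2.imwrite("pics/masks.png",np.hstack(out))
E
python3 run.py
```

```text
handle (array([ 0.546 , -0.2176,  0.0581]), np.float64(0.006287374504530575)) stop (array([ 0.5434, -0.2103, -0.0003]), np.float64(0.0006122313915852384))
port (array([0.6241, 0.2199, 0.1169]), np.float64(0.00971906025159804)) mouth (array([0.61  , 0.2317, 0.1603]), np.float64(0.010902153481909049))
top 701 (290, 209, 29, 29)
side 425 (286, 193, 30, 32)Traceback (most recent call last):
  File "run.py", line 16, in <module>
    print("STOPPER",fit(STOP,ms,[*s0[:2],0,np.pi/2]))
                    ~~~^^^^^^^^^^^^^^^^^^^^^^^^^^^^^
  File "fit.py", line 30, in fit
    r=minimize(lambda x:-sum(ious(x)),x0,method='Nelder-Mead',options=dict(initial_simplex=sx,xatol=2e-4,fatol=1e-4,maxiter=160))
    res = _minimize_neldermead(fun, x0, args, callback, bounds=bounds,
                               **options)
    fxe = func(xe)
    fx = function(np.copy(x), *(wrapper_args + args))
  File "fit.py", line 30, in <lambda>
    r=minimize(lambda x:-sum(ious(x)),x0,method='Nelder-Mead',options=dict(initial_simplex=sx,xatol=2e-4,fatol=1e-4,maxiter=160))
                             ~~~~^^^
  File "fit.py", line 26, in ious
    r=render(c,parts,Rm,x[:3]);o.append((r&big[c]).sum()/(r|big[c]).sum())
  File "fit.py", line 16, in render
    uv=np.array([proj(cam,Rm@p+t) for p in P])
                 ~~~~^^^^^^^^^^^^
  File "h.py", line 15, in proj
    c=calibration(cam);K=np.array(c["camera_matrix"]);T=np.array(c["extrinsics"])
ValueError: time passes only in moves, steps and waits
```

```bash
sed -i 's/^from scipy.spatial/import functools\ncalibration=functools.cache(calibration)\nfrom scipy.spatial/' h.py; python3 run.py
```

```text
handle (array([ 0.546 , -0.2176,  0.0581]), np.float64(0.006287374504530575)) stop (array([ 0.5434, -0.2103, -0.0003]), np.float64(0.0006122313915852384))
port (array([0.6241, 0.2199, 0.1169]), np.float64(0.00971906025159804)) mouth (array([0.61  , 0.2317, 0.1603]), np.float64(0.010902153481909049))
top 701 (290, 209, 29, 29)
side 425 (286, 193, 30, 32)
STOPPER (array([ 0.5427, -0.2134, -0.0024,  1.5   ]), [np.float64(0.9457632846160344), np.float64(0.5369901991779956)])
top [98.4, 66.9, 214.5, 236.1] 0.65
side [24.8, 186.4, 256.8, 397.9] 0.67
MACH (array([ 0.6212,  0.2273, -0.0021, -0.1977]), [np.float64(0.9786589750865886), np.float64(0.9725595061239312)])
top (123, 174, 33, 31)
side (152, 261, 49, 44)
COLLAR (array([ 0.6181,  0.2261,  0.1277, -0.126 ]), [np.float64(0.9403423333094607), np.float64(0.869425880329855)])
```

View pics/masks.png

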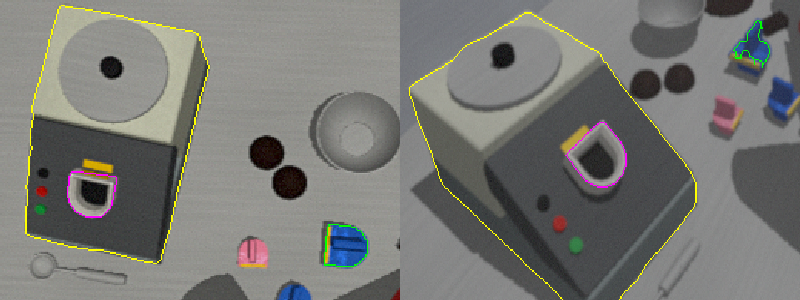

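The machine fit is good (IoU 0.98 top, 0.97 side): port at about (0.621, 0.227), yaw -0.198. The stopper is at about (0.543, -0.213), yaw 1.5. Its side mask was only partial, so I'll refine that after a first coarse move.

Call:
arm_command:
  commands:
    - {"tx": -0.115, "ty": 0.08, "tz": 0, "twist": -0.038}
    - {"tx": -0.23, "ty": 0.16, "tz": 0, "twist": -0.076}
    - {"tx": -0.345, "ty": 0.24, "tz": 0, "twist": -0.114}
    - {"tx": -0.46, "ty": 0.32, "tz": 0, "twist": -0.152}
    - {"tx": -0.575, "ty": 0.4, "tz": 0, "twist": -0.19}
    - {"tx": -0.69, "ty": 0.48, "tz": 0, "twist": -0.228}
    - {"tx": -0.805, "ty": 0.56, "tz": 0, "twist": -0.266}
    - {"tx": -0.92, "ty": 0.64, "tz": 0, "twist": -0.304}

```text
t: 1.57
eef_pos: [0.3671, -0.4275, 0.2269]
ee_rot: [-3.141, -0.0, -1.894]
force: [1.2, -1.1, 0.1]
width: 0.0879
gripper_force: 0.0
```

```bash
cat >> h.py <<'E'
def go(p,yaw):
    "shares to reach TCP p with tool yaw"
    s=get_state();Rm=R.from_euler('xyz',s["ee_rot"]).as_matrix()
    d=Rm.T@(np.array(p)-s["eef_pos"])/.25
    tw=-((yaw-s["ee_rot"][2]+np.pi)%(2*np.pi)-np.pi)/np.pi
    print("t",round(s["t"],2),"pos",np.round(s["eef_pos"],4),"rot",np.round(s["ee_rot"],3),"q",np.round(s["q"],2),"w",round(s["width"],4),"F",np.round(s["force"],1),"-> txyz",np.round(d,3),"twist",round(tw,3))
E
python3 - <<'E'
from fit import *
np.set_printoptions(precision=4,suppress=True)
near={"top":(303,223),"side":(300,212)};ms={}
for c in near:
    grab_frame(c)
    for r in regions_of("stopper",c):
        g=np.array(r["region"])
        u,v=near[c]
        if g[v-3:v+4,u-3:u+4].any(): ms[c]=g;print(c,r["rect"],r["score"],g.sum());break
if len(ms)==2: 
    x,i=fit(STOP,ms,[.5427,-.2134,0,1.5]);print(x,i)
go([.543,-.208,.15],-1.642)
E
```

```text
top [287.5, 212.1, 319.2, 236.6] 0.7 702
side [281.4, 191.1, 319.8, 231.8] 0.94 739
[ 0.5416 -0.2117  0.0029  1.5065] [np.float64(0.9233264033264034), np.float64(0.9104303086997194)]
t 1.77 pos [ 0.3671 -0.4281  0.2269] rot [-3.141 -0.    -1.898] q [-0.51  0.18 -0.24  0.   -1.16  0.19] w 0.0879 F [-0.2 -0.7 -0.7] -> txyz [-1.06  -0.383  0.308] twist -0.082
```

Call:
arm_command:
  commands:
    - {"tx": -0.13, "ty": -0.048, "tz": 0.03, "twist": -0.01}
    - {"tx": -0.26, "ty": -0.096, "tz": 0.06, "twist": -0.02}
    - {"tx": -0.39, "ty": -0.144, "tz": 0.1, "twist": -0.03}
    - {"tx": -0.52, "ty": -0.19, "tz": 0.14, "twist": -0.04}
    - {"tx": -0.65, "ty": -0.24, "tz": 0.18, "twist": -0.05}
    - {"tx": -0.78, "ty": -0.288, "tz": 0.22, "twist": -0.06}
    - {"tx": -0.9, "ty": -0.336, "tz": 0.26, "twist": -0.07}
    - {"tx": -1.0, "ty": -0.38, "tz": 0.3, "twist": -0.08}

```text
t: 2.43
eef_pos: [0.5378, -0.2224, 0.1511]
ee_rot: [-3.141, -0.0, -1.649]
force: [0.8, -0.7, 0.7]
width: 0.088
gripper_force: 0.0
```

```bash
python3 -c "
from h import *
go([.542,-.2075,.1],-1.640)"
```

```text
t 2.43 pos [ 0.5378 -0.2224  0.1511] rot [-3.141 -0.    -1.649] q [-0.06  0.27 -0.3   0.   -1.   -0.02] w 0.088 F [ 0.8 -0.7  0.7] -> txyz [-0.061 -0.012  0.205] twist -0.003
```

Call:
arm_command:
  commands:
    - {"tx": -0.03, "ty": -0.006, "tz": 0.06, "twist": -0.003}
    - {"tx": -0.06, "ty": -0.01, "tz": 0.14, "twist": -0.003}
    - {"tx": -0.06, "ty": -0.012, "tz": 0.22, "twist": -0.003}
    - {"tx": -0.06, "ty": -0.012, "tz": 0.3, "twist": -0.003}
    - {"tx": -0.06, "ty": -0.012, "tz": 0.36, "twist": -0.003}
    - {"tx": -0.06, "ty": -0.012, "tz": 0.4, "twist": -0.003}
    - {"tx": -0.06, "ty": -0.012, "tz": 0.415, "twist": -0.003}
    - {"tx": -0.06, "ty": -0.012, "tz": 0.415, "twist": -0.003}

```text
t: 3.1
eef_pos: [0.5405, -0.209, 0.047]
ee_rot: [3.14, -0.0, -1.64]
force: [0.3, -0.2, 0.1]
width: 0.0877
gripper_force: 0.0
```

```bash
python3 -c "
from h import *
for c in('top','side'):
    cv2.imwrite(f'pics/{c}1.png',grab_frame(c)[:,:,::-1])
a=cv2.imread('pics/top1.png')[170:270,240:375];b=cv2.imread('pics/side1.png')[160:260,240:375]
cv2.imwrite('pics/grasp.png',np.hstack([cv2.resize(i,(400,300),interpolation=2) for i in(a,b)]))
go([.542,-.2075,.047],-1.640)"
```

```text
t 3.2 pos [ 0.5416 -0.2088  0.0485] rot [-3.141 -0.    -1.64 ] q [-0.03  0.38 -0.42  0.   -0.77 -0.04] w 0.0879 F [-0.4  0.8  0.1] -> txyz [-0.005 -0.001  0.006] twist 0.0
```

View pics/grasp.png

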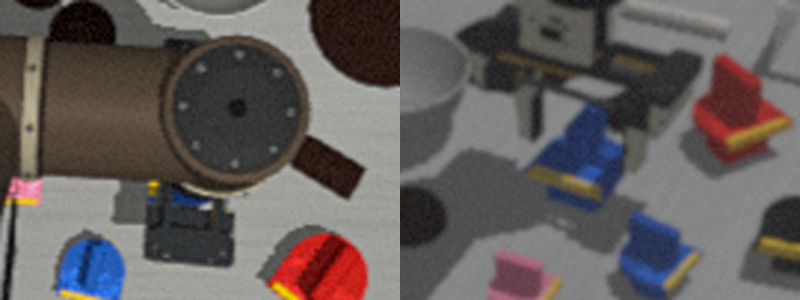

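The crops show the open fingers straddling the blue stopper's handle, with the side-crop handle at about (590,135) between the fingers at (530,110) and (635,140). Nothing else is touched, so I'll close.

Call:
arm_command:
  commands:
    - {"tx": 0, "tz": 0.006}
    - {"tx": 0, "tz": 0.006}
    - {"tx": 0, "tz": 0.006}
    - {"tx": 0, "tz": 0.006}
    - {"tx": 0, "tz": 0.006}
    - {"tx": 0, "tz": 0.006}
    - {"tx": 0, "tz": 0.006}
    - {"tx": 0, "tz": 0.006}
  claw: 0
  grip_force: 20

```text
invalid input
```

```bash
python3 -c "
from h import *
go([.542,-.2075,.26],-1.640)"
```

```text
t 3.2 pos [ 0.5416 -0.2088  0.0485] rot [-3.141 -0.    -1.64 ] q [-0.03  0.38 -0.42  0.   -0.77 -0.04] w 0.0879 F [-0.4  0.8  0.1] -> txyz [-0.005 -0.002 -0.846] twist 0.0
```

Rows must carry all four numbers.

Call:
arm_command:
  commands:
    - {"tx": 0, "ty": 0, "tz": 0.004, "twist": 0}
    - {"tx": 0, "ty": 0, "tz": 0.004, "twist": 0}
    - {"tx": 0, "ty": 0, "tz": 0.004, "twist": 0}
    - {"tx": 0, "ty": 0, "tz": 0.004, "twist": 0}
    - {"tx": 0, "ty": 0, "tz": 0.004, "twist": 0}
    - {"tx": 0, "ty": 0, "tz": 0.004, "twist": 0}
    - {"tx": 0, "ty": 0, "tz": 0.004, "twist": 0}
    - {"tx": 0, "ty": 0, "tz": 0.004, "twist": 0}
  claw: 0
  grip_force: 20

```text
t: 3.87
eef_pos: [0.5411, -0.2082, 0.0468]
ee_rot: [3.142, -0.0, -1.639]
force: [0.0, 0.5, 0.9]
width: 0.0398
gripper_force: 0.0
```

```bash
python3 -c "
from h import *
go([.542,-.2075,.26],-1.640)"
```

```text
t 3.87 pos [ 0.5411 -0.2082  0.0468] rot [ 3.142 -0.    -1.639] q [-0.03  0.38 -0.42  0.   -0.77 -0.04] w 0.0398 F [0.  0.5 0.9] -> txyz [-0.003 -0.003 -0.853] twist 0.0
```

Call:
arm_command:
  commands:
    - {"tx": 0, "ty": 0, "tz": 0, "twist": 0}
    - {"tx": 0, "ty": 0, "tz": 0, "twist": 0}
    - {"tx": 0, "ty": 0, "tz": 0, "twist": 0}
    - {"tx": 0, "ty": 0, "tz": 0, "twist": 0}
    - {"tx": 0, "ty": 0, "tz": 0, "twist": 0}
    - {"tx": 0, "ty": 0, "tz": 0, "twist": 0}
    - {"tx": 0, "ty": 0, "tz": 0, "twist": 0}
    - {"tx": 0, "ty": 0, "tz": 0, "twist": 0}

```text
t: 4.53
eef_pos: [0.5411, -0.2083, 0.0468]
ee_rot: [3.141, -0.0, -1.639]
force: [-0.2, -0.6, -0.5]
width: 0.016
gripper_force: 20.0
```

Call:
arm_command:
  commands:
    - {"tx": 0, "ty": 0, "tz": -0.06, "twist": 0}
    - {"tx": 0, "ty": 0, "tz": -0.16, "twist": 0}
    - {"tx": 0, "ty": 0, "tz": -0.28, "twist": 0}
    - {"tx": 0, "ty": 0, "tz": -0.4, "twist": 0}
    - {"tx": 0, "ty": 0, "tz": -0.52, "twist": 0}
    - {"tx": 0, "ty": 0, "tz": -0.64, "twist": 0}
    - {"tx": 0, "ty": 0, "tz": -0.76, "twist": 0}
    - {"tx": 0, "ty": 0, "tz": -0.86, "twist": 0}

```text
t: 5.2
eef_pos: [0.541, -0.2083, 0.264]
ee_rot: [-3.141, 0.0, -1.639]
force: [0.6, 0.6, -1.2]
width: 0.0158
gripper_force: 20.0
```

```bash
python3 - <<'E'
from h import *
# machine frame -> world
yaw=-.198; o=np.array([.621,.227,0]); Rm=R.from_euler('z',yaw).as_matrix()
g=np.array([.005,.0,.066])  # grasp in stopper frame
T=R.from_euler('y',-np.pi/6).as_matrix()
for n,off,y in(("home",0,0),("mouth+5",.035,0),("above",.06,0),("deck right",0,-.08),):
    p=np.array([0,y,.12])+T@(g+[0,0,off]); w=o+Rm@p; print(n,"TCP",np.round(w-[0,0,.019],4))
print("z in world",Rm@T@[0,0,1])
go([.542,-.2075,.26],-1.640)
E
```

```text
home TCP [0.5929 0.2326 0.1607]
mouth+5 TCP [0.5757 0.2361 0.191 ]
above TCP [0.5635 0.2385 0.2126]
deck right TCP [0.5772 0.1542 0.1607]
z in world [-0.49023098  0.0983544   0.8660254 ]
t 5.2 pos [ 0.541  -0.2083  0.264 ] rot [-3.141  0.    -1.639] q [-0.03  0.18 -0.15  0.   -1.24 -0.04] w 0.0158 F [ 0.6  0.6 -1.2] -> txyz [-0.003 -0.004  0.016] twist 0.0
```

The stopper is held. The tool can't tilt, so the stopper has to pivot in the grip about the finger axis. I'll press its sole's flat side on the tank's front top edge, right of the lid, and roll it 30° back.

Call:
arm_command:
  commands:
    - {"tx": -0.06, "ty": -0.02, "tz": -0.02, "twist": 0.03}
    - {"tx": -0.15, "ty": -0.05, "tz": -0.04, "twist": 0.07}
    - {"tx": -0.25, "ty": -0.09, "tz": -0.06, "twist": 0.11}
    - {"tx": -0.36, "ty": -0.13, "tz": -0.06, "twist": 0.15}
    - {"tx": -0.47, "ty": -0.17, "tz": -0.06, "twist": 0.19}
    - {"tx": -0.58, "ty": -0.21, "tz": -0.06, "twist": 0.23}
    - {"tx": -0.69, "ty": -0.25, "tz": -0.06, "twist": 0.265}
    - {"tx": -0.8, "ty": -0.29, "tz": -0.06, "twist": 0.3}

```text
t: 5.87
eef_pos: [0.6271, -0.0123, 0.2764]
ee_rot: [3.141, -0.001, -2.587]
force: [0.0, -1.0, -3.2]
width: 0.0158
gripper_force: 20.0
```

```bash
python3 -c "
from h import *
go([.6906,.1315,.275],-3.34)"
```

```text
t 5.87 pos [ 0.6271 -0.0123  0.2764] rot [ 3.141e+00 -1.000e-03 -2.587e+00] q [ 0.29  0.25 -0.02 -0.   -1.3  -1.31] w 0.0158 F [ 0.  -1.  -3.2] -> txyz [-0.519  0.355  0.006] twist 0.24
```

Call:
arm_command:
  commands:
    - {"tx": -0.07, "ty": 0.05, "tz": 0, "twist": 0.035}
    - {"tx": -0.15, "ty": 0.1, "tz": 0, "twist": 0.07}
    - {"tx": -0.23, "ty": 0.155, "tz": 0, "twist": 0.105}
    - {"tx": -0.31, "ty": 0.21, "tz": 0, "twist": 0.14}
    - {"tx": -0.39, "ty": 0.265, "tz": 0, "twist": 0.175}
    - {"tx": -0.46, "ty": 0.315, "tz": 0, "twist": 0.21}
    - {"tx": -0.51, "ty": 0.35, "tz": 0, "twist": 0.241}
    - {"tx": -0.519, "ty": 0.357, "tz": 0, "twist": 0.242}

```text
t: 6.53
eef_pos: [0.6899, 0.1334, 0.2752]
ee_rot: [-3.141, -0.002, 2.938]
force: [0.5, -0.5, -2.5]
width: 0.0159
gripper_force: 20.0
```

```bash
cat > look.py <<'E'
from h import *
import sys
# machine-frame readout of the grasp point and stopper mask fit of tilt
n=sys.argv[1]
for c,(x0,y0) in {"side":(60,90),"top":(90,60)}.items():
    cv2.imwrite(f"pics/{n}_{c}.png",grab_frame(c)[:,:,::-1])
a=cv2.imread(f"pics/{n}_side.png")[130:350,60:260];b=cv2.imread(f"pics/{n}_top.png")[90:240,80:230]
cv2.imwrite(f"pics/{n}.png",np.hstack([cv2.resize(a,(440,484),interpolation=2),cv2.resize(b,(360,484)[:1]+(360,),interpolation=2) if 0 else cv2.copyMakeBorder(cv2.resize(b,(360,360),interpolation=2),0,124,0,0,0)]))
E
python3 look.py hover; python3 -c "
from h import *
go([.6906,.1315,.237],-3.34)"
```

```text
t 6.63 pos [0.6893 0.1315 0.2757] rot [-3.141e+00 -2.000e-03  2.944e+00] q [ 0.47  0.38  0.16 -0.   -1.35 -2.23] w 0.0157 F [-0.2 -1.1 -2. ] -> txyz [-0.006  0.001  0.155] twist 0.0
```

View pics/hover.png

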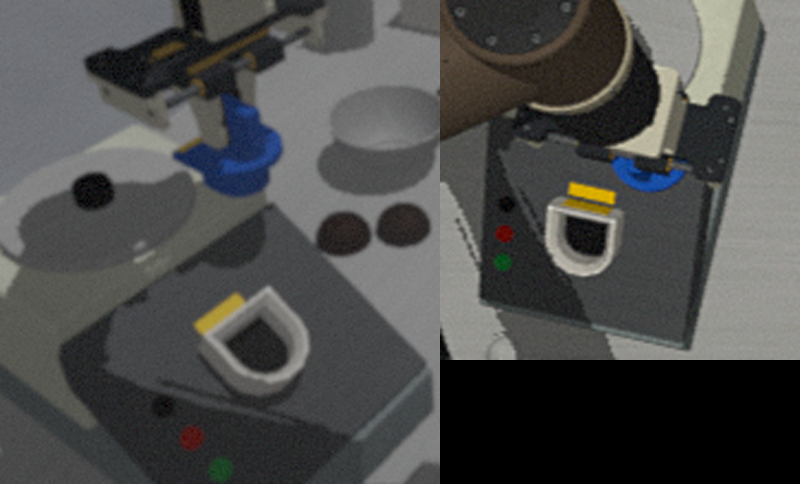

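Call:
arm_command:
  commands:
    - {"tx": -0.006, "ty": 0, "tz": 0.03, "twist": 0}
    - {"tx": -0.006, "ty": 0, "tz": 0.06, "twist": 0}
    - {"tx": -0.006, "ty": 0, "tz": 0.09, "twist": 0}
    - {"tx": -0.006, "ty": 0, "tz": 0.12, "twist": 0}
    - {"tx": -0.006, "ty": 0, "tz": 0.135, "twist": 0}
    - {"tx": -0.006, "ty": 0, "tz": 0.145, "twist": 0}
    - {"tx": -0.006, "ty": 0, "tz": 0.155, "twist": 0}
    - {"tx": -0.006, "ty": 0, "tz": 0.16, "twist": 0}
  grip_force: 8

```text
t: 7.3
eef_pos: [0.6911, 0.1305, 0.2368]
ee_rot: [-3.142, 0.0, 2.941]
force: [-2.6, 0.2, 3.8]
width: 0.0161
gripper_force: 8.0
```

```bash
python3 -c "
from h import *
go([.6906,.1315,.237],-3.34);print(get_state()['moment'])"
```

```text
t 7.3 pos [0.6911 0.1305 0.2368] rot [-3.142  0.     2.941] q [ 0.46  0.4   0.1   0.   -1.27 -2.23] w 0.0161 F [-2.6  0.2  3.8] -> txyz [ 0.003  0.004 -0.001] twist -0.001
[-0.09906133  1.01965696 -0.01904654]
```

Call:
arm_command:
  commands:
    - {"tx": 0.023, "ty": 0, "tz": 0.009, "twist": 0}
    - {"tx": 0.045, "ty": 0, "tz": 0.018, "twist": 0}
    - {"tx": 0.066, "ty": 0, "tz": 0.028, "twist": 0}
    - {"tx": 0.087, "ty": 0, "tz": 0.039, "twist": 0}
    - {"tx": 0.107, "ty": 0, "tz": 0.053, "twist": 0}
    - {"tx": 0.125, "ty": 0, "tz": 0.067, "twist": 0}
    - {"tx": 0.132, "ty": 0, "tz": 0.073, "twist": 0}
    - {"tx": 0.132, "ty": 0, "tz": 0.073, "twist": 0}

```text
t: 7.97
eef_pos: [0.6575, 0.1375, 0.218]
ee_rot: [-3.141, -0.001, 2.942]
force: [-3.6, 0.7, 2.8]
width: 0.0158
gripper_force: 8.0
```

```bash
python3 look.py arc; python3 -c "
from h import *
go([.6906,.1315,.237],-3.34)"
```

```text
t 8.07 pos [0.6576 0.1374 0.2181] rot [-3.141e+00 -2.000e-03  2.942e+00] q [ 0.49  0.36 -0.01 -0.   -1.21 -2.27] w 0.0161 F [-6.   1.2  3.9] -> txyz [-0.134  0.003 -0.076] twist -0.0
```

View pics/arc.png

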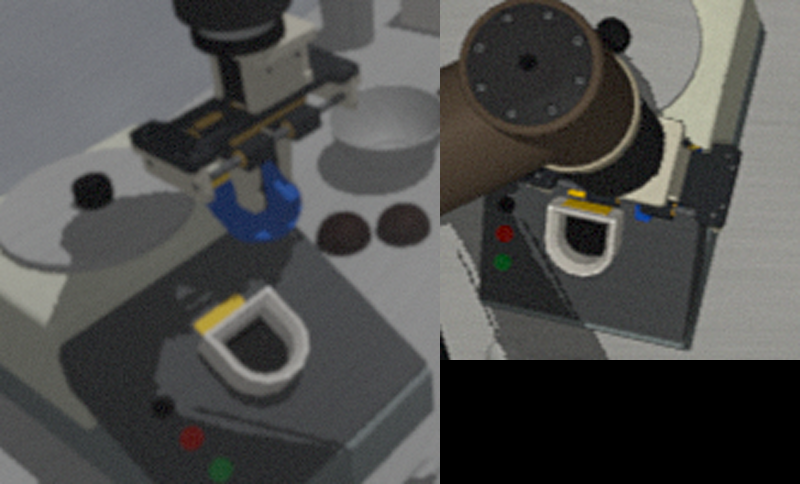

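The stopper is now leaning in the grip, round side down (side crop at about (258,210)). I'll grip hard, lift and carry it above the port, then measure the tilt.

Call:
arm_command:
  commands:
    - {"tx": 0, "ty": 0, "tz": 0, "twist": 0}
    - {"tx": 0, "ty": 0, "tz": -0.04, "twist": 0}
    - {"tx": 0.05, "ty": 0.02, "tz": -0.1, "twist": 0}
    - {"tx": 0.14, "ty": 0.08, "tz": -0.12, "twist": 0}
    - {"tx": 0.25, "ty": 0.16, "tz": -0.12, "twist": 0}
    - {"tx": 0.36, "ty": 0.24, "tz": -0.12, "twist": 0}
    - {"tx": 0.44, "ty": 0.3, "tz": -0.12, "twist": 0}
    - {"tx": 0.479, "ty": 0.321, "tz": -0.12, "twist": 0}
  grip_force: 40

```text
t: 8.73
eef_pos: [0.5557, 0.242, 0.2497]
ee_rot: [3.14, 0.001, 2.943]
force: [0.4, -0.5, -1.3]
width: 0.0154
gripper_force: 40.0
```

```bash
python3 look.py over; python3 - <<'E'
from fit import *
np.set_printoptions(precision=4,suppress=True)
go([.556,.240,.2256],-3.34)
s=get_state();im=cv2.imread("pics/over_side.png");h=cv2.cvtColor(im,cv2.COLOR_BGR2HSV)
m=(((h[...,0]>95)&(h[...,0]<135)&(h[...,1]>100)))&(h[...,2]>25)
m[:, 270:]=0; m[:100]=0; n,l,st,ce=cv2.connectedComponentsWithStats(m.astype(np.uint8));k=1+np.argmax(st[1:,4]);B=l==k;print(st[k],ce[k])
B=cv2.resize(B.astype(np.uint8),None,fx=S,fy=S,interpolation=0)>0
G=s["eef_pos"]-[0,0,.019];G=s["eef_pos"]+np.array([0,0,.019]);yaw=s["ee_rot"][2]+np.pi
for gx in(-5,0,5,10,15):
  best=[]
  for gz in(58,62,66,70):
    for th in range(0,61,3):
        Rm=(R.from_euler('z',yaw)*R.from_euler('y',-np.radians(th))).as_matrix()
        r=render("side",STOP,Rm,G-Rm@np.array([gx,0,gz])/1000)
        best.append(((B&r).sum()/(r|B).sum(),gz,th))
  print(gx,[tuple(np.round(b,3)) for b in sorted(best)[::-1][:4]])
E
```

```text
t 8.83 pos [0.5563 0.2412 0.2496] rot [3.14  0.001 2.944] q [ 0.73  0.23 -0.11 -0.   -1.22 -2.5 ] w 0.0157 F [ 0.3 -1.1 -1.3] -> txyz [ 0.    -0.005  0.096] twist 0.0
[ 165  237   46   41 1016] [189.5256 260.123 ]
-5 [(np.float64(0.537), np.float64(70.0), np.float64(18.0)), (np.float64(0.535), np.float64(66.0), np.float64(18.0)), (np.float64(0.535), np.float64(70.0), np.float64(15.0)), (np.float64(0.533), np.float64(66.0), np.float64(15.0))]
0 [(np.float64(0.544), np.float64(66.0), np.float64(27.0)), (np.float64(0.544), np.float64(70.0), np.float64(24.0)), (np.float64(0.543), np.float64(70.0), np.float64(27.0)), (np.float64(0.542), np.float64(70.0), np.float64(21.0))]
5 [(np.float64(0.546), np.float64(70.0), np.float64(27.0)), (np.float64(0.546), np.float64(70.0), np.float64(30.0)), (np.float64(0.544), np.float64(66.0), np.float64(30.0)), (np.float64(0.543), np.float64(66.0), np.float64(33.0))]
10 [(np.float64(0.548), np.float64(70.0), np.float64(30.0)), (np.float64(0.544), np.float64(70.0), np.float64(33.0)), (np.float64(0.544), np.float64(66.0), np.float64(30.0)), (np.float64(0.542), np.float64(66.0), np.float64(33.0))]
15 [(np.float64(0.539), np.float64(66.0), np.float64(36.0)), (np.float64(0.539), np.float64(70.0), np.float64(36.0)), (np.float64(0.538), np.float64(70.0), np.float64(39.0)), (np.float64(0.538), np.float64(66.0), np.float64(39.0))]
```

View pics/over.png

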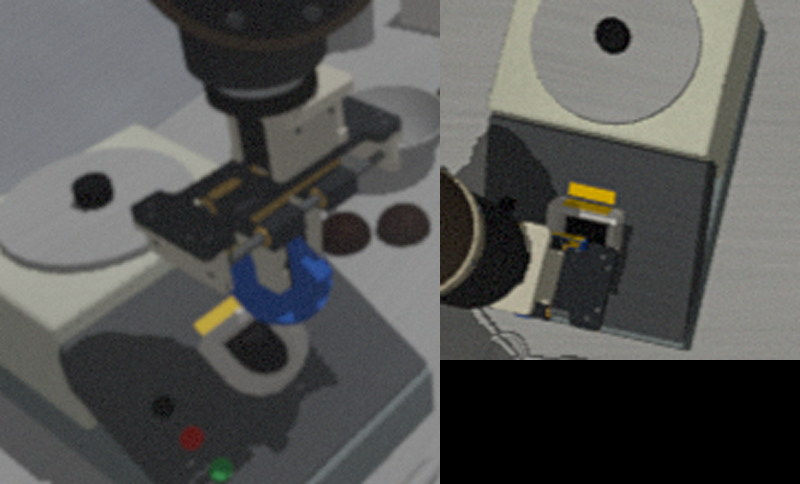

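Call:
arm_command:
  commands:
    - {"tx": -0.01, "ty": 0, "tz": 0.03, "twist": 0}
    - {"tx": -0.02, "ty": -0.005, "tz": 0.06, "twist": 0}
    - {"tx": -0.03, "ty": -0.005, "tz": 0.09, "twist": 0}
    - {"tx": -0.04, "ty": -0.005, "tz": 0.12, "twist": 0}
    - {"tx": -0.05, "ty": -0.005, "tz": 0.15, "twist": 0}
    - {"tx": -0.06, "ty": -0.005, "tz": 0.18, "twist": 0}
    - {"tx": -0.07, "ty": -0.005, "tz": 0.217, "twist": 0}
    - {"tx": -0.07, "ty": -0.005, "tz": 0.217, "twist": 0}
  grip_force: 15

```text
t: 9.5
eef_pos: [0.5737, 0.2341, 0.1915]
ee_rot: [-3.139, -0.003, 2.941]
force: [-0.8, -0.8, -1.8]
width: 0.0161
gripper_force: 15.0
```

```bash
python3 look.py ent; python3 -c "
from h import *
go([.5929,.2326,.1607],-3.34)"
```

```text
t 9.6 pos [0.5742 0.2346 0.1937] rot [-3.141e+00 -1.000e-03  2.941e+00] q [ 0.7   0.29 -0.16  0.   -1.12 -2.47] w 0.0158 F [-0.2 -0.2 -1.4] -> txyz [-0.075  0.007  0.132] twist -0.001
```

View pics/ent.png

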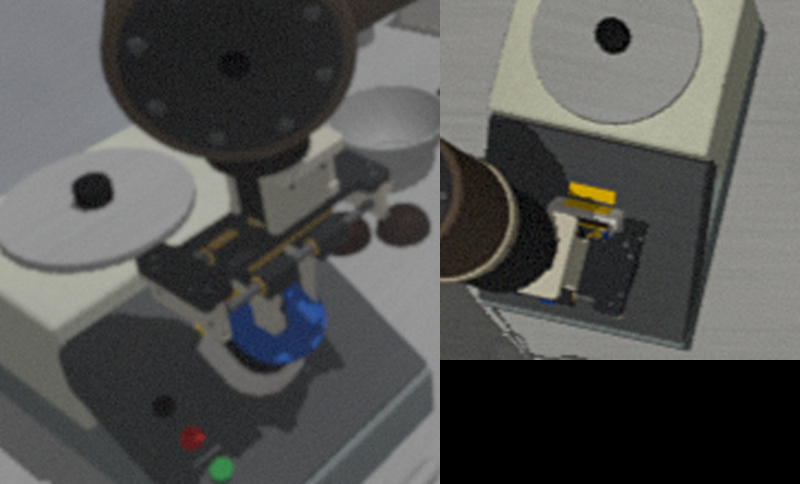

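Call:
arm_command:
  commands:
    - {"tx": -0.005, "ty": 0.006, "tz": 0.009, "twist": 0}
    - {"tx": -0.01, "ty": 0.006, "tz": 0.018, "twist": 0}
    - {"tx": -0.016, "ty": 0.006, "tz": 0.027, "twist": 0}
    - {"tx": -0.021, "ty": 0.006, "tz": 0.036, "twist": 0}
    - {"tx": -0.026, "ty": 0.006, "tz": 0.045, "twist": 0}
    - {"tx": -0.031, "ty": 0.006, "tz": 0.054, "twist": 0}
    - {"tx": -0.036, "ty": 0.006, "tz": 0.063, "twist": 0}
    - {"tx": -0.036, "ty": 0.006, "tz": 0.063, "twist": 0}
  grip_force: 15

```text
t: 10.27
eef_pos: [0.5817, 0.2347, 0.1782]
ee_rot: [-3.141, -0.003, 2.942]
force: [-7.6, 2.6, 1.7]
width: 0.0159
gripper_force: 15.0
```

```bash
python3 -c "
from h import *
go([.5929,.2326,.1607],-3.34)"
```

```text
t 10.27 pos [0.5817 0.2347 0.1782] rot [-3.141e+00 -3.000e-03  2.942e+00] q [ 0.69  0.32 -0.16 -0.   -1.09 -2.46] w 0.0159 F [-7.6  2.6  1.7] -> txyz [-0.046  0.001  0.07 ] twist -0.001
```

Call:
arm_command:
  commands:
    - {"tx": 0.006, "ty": 0, "tz": 0.003, "twist": 0}
    - {"tx": 0.01, "ty": 0, "tz": 0.006, "twist": 0}
    - {"tx": 0.006, "ty": 0, "tz": 0.013, "twist": 0}
    - {"tx": 0.002, "ty": 0, "tz": 0.02, "twist": 0}
    - {"tx": -0.002, "ty": 0, "tz": 0.027, "twist": 0}
    - {"tx": -0.006, "ty": 0, "tz": 0.034, "twist": 0}
    - {"tx": -0.01, "ty": 0, "tz": 0.041, "twist": 0}
    - {"tx": -0.01, "ty": 0, "tz": 0.041, "twist": 0}
  grip_force: 10

```text
t: 10.93
eef_pos: [0.5858, 0.2338, 0.1676]
ee_rot: [-3.141, -0.001, 2.941]
force: [-0.1, 0.2, -2.0]
width: 0.0162
gripper_force: 10.0
```

```bash
python3 -c "
from h import *
go([.5929,.2326,.1607],-3.34);print(get_state()['moment'])"
```

```text
t 10.93 pos [0.5858 0.2338 0.1676] rot [-3.141e+00 -1.000e-03  2.941e+00] q [ 0.69  0.33 -0.17 -0.   -1.07 -2.46] w 0.0162 F [-0.1  0.2 -2. ] -> txyz [-0.029  0.001  0.028] twist -0.001
[-0.00438437  0.02583695 -0.01162767]
```

Call:
arm_command:
  commands:
    - {"tx": -0.003, "ty": 0, "tz": 0.005, "twist": 0}
    - {"tx": -0.006, "ty": 0, "tz": 0.01, "twist": 0}
    - {"tx": -0.01, "ty": 0, "tz": 0.017, "twist": 0}
    - {"tx": -0.013, "ty": 0, "tz": 0.023, "twist": 0}
    - {"tx": -0.016, "ty": 0, "tz": 0.029, "twist": 0}
    - {"tx": -0.02, "ty": 0, "tz": 0.035, "twist": 0}
    - {"tx": -0.022, "ty": 0, "tz": 0.039, "twist": 0}
    - {"tx": -0.022, "ty": 0, "tz": 0.039, "twist": 0}

```text
t: 11.6
eef_pos: [0.5914, 0.233, 0.1588]
ee_rot: [3.141, 0.0, 2.942]
force: [0.5, 0.0, -0.7]
width: 0.016
gripper_force: 10.0
```

```bash
python3 look.py in; python3 -c "
from h import *
go([.5929,.2326,.1607],-3.34)"
```

```text
t 11.7 pos [0.5913 0.233  0.1587] rot [3.141 0.    2.941] q [ 0.68  0.34 -0.17  0.   -1.05 -2.45] w 0.0156 F [-0.6  0.1 -0.2] -> txyz [-0.007 -0.    -0.008] twist -0.001
```

View pics/in.png

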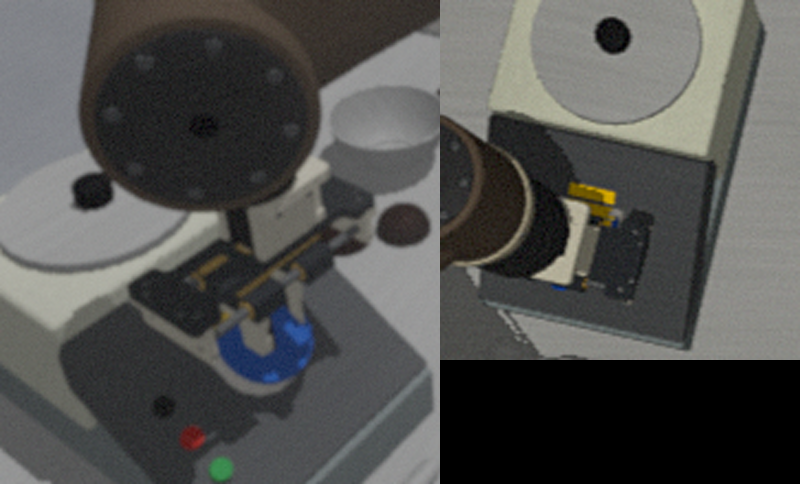

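Call:
arm_command:
  commands:
    - {"tx": -0.001, "ty": 0, "tz": 0.002, "twist": 0}
    - {"tx": -0.002, "ty": 0, "tz": 0.004, "twist": 0}
    - {"tx": -0.003, "ty": 0, "tz": 0.006, "twist": 0}
    - {"tx": -0.004, "ty": 0, "tz": 0.008, "twist": 0}
    - {"tx": -0.005, "ty": 0, "tz": 0.01, "twist": 0}
    - {"tx": -0.006, "ty": 0, "tz": 0.012, "twist": 0}
    - {"tx": -0.008, "ty": 0, "tz": 0.014, "twist": 0}
    - {"tx": -0.008, "ty": 0, "tz": 0.014, "twist": 0}
  grip_force: 15

```text
t: 12.37
eef_pos: [0.5925, 0.2327, 0.158]
ee_rot: [3.141, 0.001, 2.942]
force: [-12.6, -2.1, 20.0]
width: 0.0158
gripper_force: 15.0
```

```bash
python3 -c "
from h import *
go([.5929,.2326,.1607],-3.34);print(get_state()['moment'])"
```

```text
t 12.37 pos [0.5925 0.2327 0.158 ] rot [3.141e+00 1.000e-03 2.942e+00] q [ 0.68  0.35 -0.17  0.   -1.05 -2.45] w 0.0158 F [-12.6  -2.1  20. ] -> txyz [-0.002  0.    -0.011] twist -0.0
[-0.19806747  4.23773857  0.05486112]
```

The reaction is about 25 N straight along the port axis, so it has bottomed out. I'll relax the push, open and retreat straight up.

Call:
arm_command:
  commands:
    - {"tx": 0.002, "ty": 0, "tz": -0.004, "twist": 0}
    - {"tx": 0.003, "ty": 0, "tz": -0.006, "twist": 0}
    - {"tx": 0.003, "ty": 0, "tz": -0.006, "twist": 0}
    - {"tx": 0.003, "ty": 0, "tz": -0.006, "twist": 0}
    - {"tx": 0.003, "ty": 0, "tz": -0.006, "twist": 0}
    - {"tx": 0.003, "ty": 0, "tz": -0.006, "twist": 0}
    - {"tx": 0.003, "ty": 0, "tz": -0.006, "twist": 0}
    - {"tx": 0.003, "ty": 0, "tz": -0.006, "twist": 0}
  claw: 0.6

```text
t: 13.03
eef_pos: [0.5924, 0.2327, 0.1563]
ee_rot: [-3.141, -0.0, 2.941]
force: [0.3, -0.9, 0.2]
width: 0.0525
gripper_force: 0.0
```

Call:
arm_command:
  commands:
    - {"tx": 0, "ty": 0, "tz": -0.02, "twist": 0}
    - {"tx": 0, "ty": 0, "tz": -0.06, "twist": 0}
    - {"tx": 0, "ty": 0, "tz": -0.12, "twist": 0}
    - {"tx": 0, "ty": 0, "tz": -0.2, "twist": 0}
    - {"tx": 0, "ty": 0, "tz": -0.3, "twist": 0}
    - {"tx": 0.05, "ty": 0, "tz": -0.4, "twist": 0}
    - {"tx": 0.15, "ty": 0, "tz": -0.5, "twist": 0}
    - {"tx": 0.25, "ty": 0, "tz": -0.55, "twist": 0}

```text
t: 13.7
eef_pos: [0.5319, 0.2454, 0.2981]
ee_rot: [3.139, 0.003, 2.94]
force: [-0.3, 0.3, 0.4]
width: 0.0529
gripper_force: 0.0
```

Call:
arm_command:
  commands:
    - {"tx": 0.05, "ty": -0.1, "tz": 0, "twist": 0}
    - {"tx": 0.05, "ty": -0.2, "tz": 0, "twist": 0}
    - {"tx": 0.05, "ty": -0.3, "tz": 0, "twist": 0}
    - {"tx": 0.05, "ty": -0.4, "tz": 0, "twist": 0}
    - {"tx": 0.05, "ty": -0.5, "tz": 0, "twist": 0}
    - {"tx": 0.05, "ty": -0.6, "tz": 0, "twist": 0}
    - {"tx": 0.05, "ty": -0.7, "tz": 0, "twist": 0}
    - {"tx": 0.05, "ty": -0.8, "tz": 0, "twist": 0}

```text
t: 14.37
eef_pos: [0.4788, 0.0505, 0.2954]
ee_rot: [3.141, 0.001, 2.942]
force: [0.3, 0.2, 0.2]
width: 0.0523
gripper_force: 0.0
```

```bash
python3 look.py fin; python3 - <<'E'
from fit import *
np.set_printoptions(precision=4,suppress=True)
go([.5929,.2326,.25],-3.34)
ms={}
for c,sl in {"side":(slice(200,320),slice(130,240)),"top":(slice(150,230),slice(100,180))}.items():
    h=cv2.cvtColor(cv2.imread(f"pics/fin_{c}.png"),cv2.COLOR_BGR2HSV)
    b=((h[...,0]>95)&(h[...,0]<135)&(h[...,1]>90)&(h[...,2]>25))
    m=np.zeros((420,560),np.uint8);m[sl]=b[sl];m=cv2.morphologyEx(m,cv2.MORPH_CLOSE,np.ones((3,3)));ms[c]=m>0;print(c,m.sum(),cv2.boundingRect(m))
parts=STOP[1:]
print(fit(parts,ms,[.621,.227,.12,-.198],tilt=np.pi/6))
E
```

```text
t 14.47 pos [0.4784 0.0492 0.2957] rot [3.141 0.002 2.939] q [ 0.51 -0.01 -0.29  0.   -1.29 -2.29] w 0.0524 F [-0.   1.   0.5] -> txyz [-0.301  0.81   0.184] twist -0.001
side 1433 (151, 256, 52, 48)
top 619 (121, 175, 33, 35)
(array([ 0.6196,  0.2276,  0.1227, -0.1931]), [np.float64(0.8852795415827783), np.float64(0.6759462424574877)])
```

View pics/fin.png

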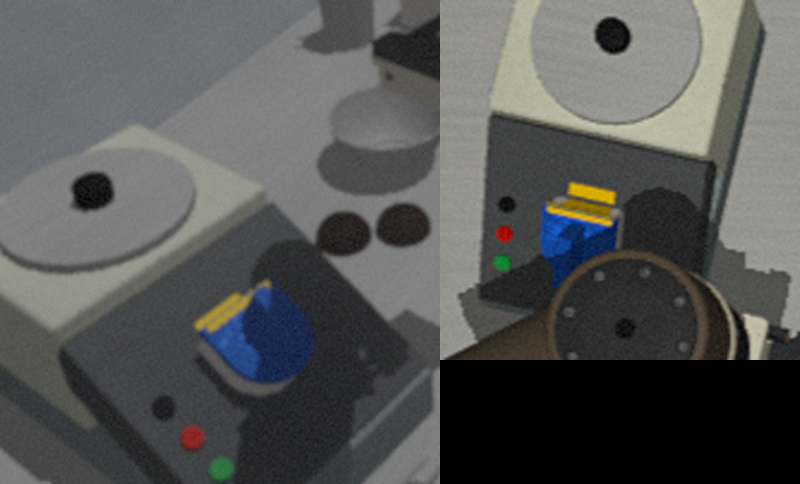

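The stopper sits in the port with its yellow flat against the port's yellow mark (side crop at about (230,310)). The arm hides part of it in the top view, so I'll clear it and measure the seating.

Call:
arm_command:
  commands:
    - {"tx": 0, "ty": -0.1, "tz": 0, "twist": 0}
    - {"tx": 0, "ty": -0.2, "tz": 0, "twist": 0}
    - {"tx": 0, "ty": -0.3, "tz": 0, "twist": 0}
    - {"tx": 0, "ty": -0.4, "tz": 0, "twist": 0}
    - {"tx": 0, "ty": -0.5, "tz": 0, "twist": 0}
    - {"tx": 0, "ty": -0.6, "tz": 0, "twist": 0}
    - {"tx": 0, "ty": -0.7, "tz": 0, "twist": 0}
    - {"tx": 0, "ty": -0.75, "tz": 0, "twist": 0}

```text
t: 15.13
eef_pos: [0.4415, -0.1337, 0.2951]
ee_rot: [3.142, 0.001, 2.941]
force: [0.2, 0.4, 0.5]
width: 0.053
gripper_force: 0.0
```

```bash
python3 look.py fin2; python3 - <<'E'
from fit import *
np.set_printoptions(precision=4,suppress=True)
ms={}
for c,sl in {"side":(slice(200,320),slice(130,240)),"top":(slice(150,230),slice(100,180))}.items():
    h=cv2.cvtColor(cv2.imread(f"pics/fin2_{c}.png"),cv2.COLOR_BGR2HSV)
    b=((h[...,0]>95)&(h[...,0]<135)&(h[...,1]>90)&(h[...,2]>25))
    m=np.zeros((420,560),np.uint8);m[sl]=b[sl];m=cv2.morphologyEx(m,cv2.MORPH_CLOSE,np.ones((3,3)));ms[c]=m>0;print(c,m.sum(),cv2.boundingRect(m))
parts=STOP[1:]
# the flange's flat rim is yellow-marked, so blue ends a little short there
for t in(20,25,30,35): print(t,*fit(parts,ms,[.621,.227,.12,-.198],tilt=np.radians(t)))
E
```

```text
side 1444 (151, 256, 53, 49)
top 775 (121, 175, 33, 36)
20 [ 0.6111  0.2289  0.1199 -0.1531] [np.float64(0.863429206081728), np.float64(0.8328135593220339)]
25 [ 0.6154  0.228   0.1217 -0.172 ] [np.float64(0.8782150007700601), np.float64(0.835334011529332)]
30 [ 0.619   0.2272  0.1219 -0.19  ] [np.float64(0.8851990578059235), np.float64(0.8392979101215681)]
35 [ 0.6219  0.2269  0.1226 -0.1935] [np.float64(0.8755494400489241), np.float64(0.8462176739040244)]
```

View pics/fin2.png

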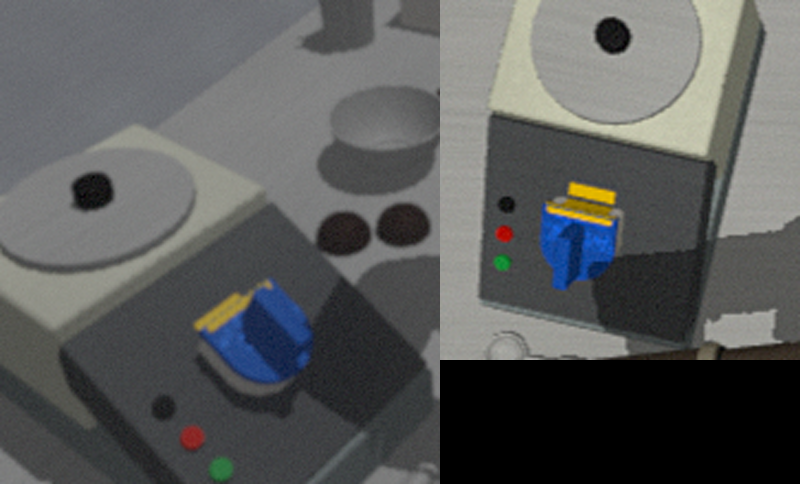

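The pose fit matches the port within the noise (about 2 mm). To be sure it's fully home, I'll press on the handle's upper corner with shut fingers. A seated stopper should meet them at z ≈ 0.2085.

Call:
arm_command:
  commands:
    - {"tx": -0.02, "ty": 0.1, "tz": 0, "twist": 0}
    - {"tx": -0.04, "ty": 0.2, "tz": 0, "twist": 0}
    - {"tx": -0.07, "ty": 0.31, "tz": 0, "twist": 0}
    - {"tx": -0.1, "ty": 0.42, "tz": 0, "twist": 0}
    - {"tx": -0.12, "ty": 0.52, "tz": 0, "twist": 0}
    - {"tx": -0.14, "ty": 0.62, "tz": 0, "twist": 0}
    - {"tx": -0.16, "ty": 0.72, "tz": 0, "twist": 0}
    - {"tx": -0.17, "ty": 0.8, "tz": 0, "twist": 0}
  claw: 0

```text
t: 15.9
eef_pos: [0.524, 0.0581, 0.2946]
ee_rot: [3.141, 0.001, 2.943]
force: [0.7, -0.6, -0.1]
width: 0.0049
gripper_force: 0.0
```

Call:
arm_command:
  commands:
    - {"tx": -0.03, "ty": 0.1, "tz": 0, "twist": 0}
    - {"tx": -0.06, "ty": 0.2, "tz": 0, "twist": 0}
    - {"tx": -0.09, "ty": 0.31, "tz": 0, "twist": 0}
    - {"tx": -0.11, "ty": 0.42, "tz": 0, "twist": 0}
    - {"tx": -0.13, "ty": 0.52, "tz": 0, "twist": 0}
    - {"tx": -0.15, "ty": 0.62, "tz": 0, "twist": 0}
    - {"tx": -0.17, "ty": 0.7, "tz": 0.05, "twist": 0}
    - {"tx": -0.17, "ty": 0.75, "tz": 0.1, "twist": 0}

```text
t: 16.57
eef_pos: [0.6032, 0.234, 0.2692]
ee_rot: [3.14, 0.001, 2.943]
force: [0.4, -0.6, -0.1]
width: 0.0003
gripper_force: 0.0
```

```bash
python3 -c "
from h import *
go([.6026,.2307,.2105],-3.34)"
```

```text
t 16.57 pos [0.6032 0.234  0.2692] rot [3.140e+00 1.000e-03 2.943e+00] q [ 0.67  0.29  0.01  0.   -1.29 -2.44] w 0.0003 F [ 0.4 -0.6 -0.1] -> txyz [-0.    -0.013  0.235] twist -0.0
```

Call:
arm_command:
  commands:
    - {"tx": 0, "ty": -0.01, "tz": 0.05, "twist": 0}
    - {"tx": 0, "ty": -0.013, "tz": 0.1, "twist": 0}
    - {"tx": 0, "ty": -0.013, "tz": 0.14, "twist": 0}
    - {"tx": 0, "ty": -0.013, "tz": 0.18, "twist": 0}
    - {"tx": 0, "ty": -0.013, "tz": 0.2, "twist": 0}
    - {"tx": 0, "ty": -0.013, "tz": 0.215, "twist": 0}
    - {"tx": 0, "ty": -0.013, "tz": 0.228, "twist": 0}
    - {"tx": 0, "ty": -0.013, "tz": 0.233, "twist": 0}

```text
t: 17.23
eef_pos: [0.6016, 0.2275, 0.2108]
ee_rot: [3.141, 0.0, 2.941]
force: [-0.4, -1.1, 0.1]
width: 0.0006
gripper_force: 0.0
```

```bash
python3 -c "
from h import *
go([.6026,.2307,.2085],-3.34)"
```

```text
t 17.23 pos [0.6016 0.2275 0.2108] rot [3.141 0.    2.941] q [ 0.66  0.32 -0.09  0.   -1.17 -2.44] w 0.0006 F [-0.4 -1.1  0.1] -> txyz [-0.001  0.013  0.009] twist -0.001
```

Call:
arm_command:
  commands:
    - {"tx": 0, "ty": 0.01, "tz": 0.003, "twist": 0}
    - {"tx": 0, "ty": 0.01, "tz": 0.006, "twist": 0}
    - {"tx": 0, "ty": 0.01, "tz": 0.008, "twist": 0}
    - {"tx": 0, "ty": 0.01, "tz": 0.01, "twist": 0}
    - {"tx": 0, "ty": 0.01, "tz": 0.012, "twist": 0}
    - {"tx": 0, "ty": 0.01, "tz": 0.014, "twist": 0}
    - {"tx": 0, "ty": 0.01, "tz": 0.014, "twist": 0}
    - {"tx": 0, "ty": 0.01, "tz": 0.014, "twist": 0}

```text
t: 17.9
eef_pos: [0.6024, 0.2302, 0.2085]
ee_rot: [3.141, 0.001, 2.942]
force: [-1.7, 0.5, 5.8]
width: 0.0007
gripper_force: 2.8
```

```bash
python3 -c "
from h import *
go([.6026,.2307,.2085],-3.34)"
```

```text
t 17.9 pos [0.6024 0.2302 0.2085] rot [3.141e+00 1.000e-03 2.942e+00] q [ 0.67  0.32 -0.09  0.   -1.16 -2.44] w 0.0007 F [-1.7  0.5  5.8] -> txyz [-0.     0.002 -0.   ] twist -0.0
```

Contact came at z = 0.2085, exactly the height of a fully seated stopper. I'll retreat and hand in.

Call:
arm_command:
  commands:
    - {"tx": 0, "ty": 0, "tz": -0.04, "twist": 0}
    - {"tx": 0, "ty": 0, "tz": -0.1, "twist": 0}
    - {"tx": 0, "ty": 0, "tz": -0.18, "twist": 0}
    - {"tx": 0, "ty": 0, "tz": -0.26, "twist": 0}
    - {"tx": 0.05, "ty": 0, "tz": -0.32, "twist": 0}
    - {"tx": 0.1, "ty": 0, "tz": -0.36, "twist": 0}
    - {"tx": 0.1, "ty": 0, "tz": -0.36, "twist": 0}
    - {"tx": 0.1, "ty": 0, "tz": -0.36, "twist": 0}

```text
t: 18.57
eef_pos: [0.5765, 0.2354, 0.2982]
ee_rot: [3.14, 0.001, 2.942]
force: [0.1, -1.1, -0.7]
width: 0.0007
gripper_force: 0.0
```

```bash
python3 -c "
from h import *
go([.6026,.2307,.3],-3.34);print(job_done())"
```

```text
t 18.57 pos [0.5765 0.2354 0.2982] rot [3.140e+00 1.000e-03 2.942e+00] q [ 0.7   0.24  0.   -0.   -1.34 -2.47] w 0.0007 F [ 0.1 -1.1 -0.7] -> txyz [-0.106  0.002 -0.007] twist -0.0
the job is handed in; nothing more can be done
None
```

The blue stopper is fully home in the port with its yellow flat matched and the gripper let go and clear; a press on the handle met it at the seated height (208.5 mm), and the job was handed in at 18.6 s.

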